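# Check a Hall probe in the reference coil

## Robot

A 7-joint arm with a two-finger parallel gripper is mounted at the origin on the work surface. World frame = base frame: x ahead of the robot, y to its left, z up, the work surface at z = 0. Lengths are in m, angles in rad, forces in N, time in s.
With the tool pointing down it reaches from about 0.425 to 0.95 m from the base axis. Payload 4.7 kg.
Tool frame: the origin (TCP) lies between the finger pads; the fingertips stand 25 mm ahead of it and the grasp point (between the pads) lies 6 mm ahead of it; x points along the fingers, z is the direction in which the jaws open and shut, and the axes are right-handed (so a half turn about x gives the same grasp; the last joint's range is limited). The gripper opens to 85 mm and grips with 20 to 120 N. Pads are 22 mm wide; open, the fingers measure 114 mm over their backs; the gripper's body (76 mm by 85 mm) begins 54 mm behind the grasp point. The pads swing forward as they close: fully open they stand 13 mm farther back than shut.
Start: joints at [1.072, 0.469, -0.049, 1.532, 0.024, 1.141, -0.082], TCP at [0.306, -0.602, 0.256] pointing down, gripper open.
Joint ranges: [-2.59, 2.59], [-0.33, 1.99], [-1.39, 1.29], [0.1, 2.45], [-1.04, 4.18], [0.21, 1.99], [-2.66, 2.66]. Speed limits (rad/s): [2.57, 2.57, 3.14, 3.14, 3.14, 3.14, 3.14].

## Interface

Orientations are given as a 3x3 rotation matrix whose columns are the frame's x, y, z axes.
In Python, from rig import * gives the robot as it stands. Calls block until the motion is done:
- movep(position, orientation): joint-space move of the TCP to a pose.
- move_l(position, attitude=None, feed=0.15, until_force=None): straight line of the TCP; attitude=None keeps the orientation; feed is the mean speed in m/s. With until_force (N) it stops when the force on the tool has changed by that much, and returns True; else False.
- move_joints(angles): joint-space move.
- command_gripper(opening, newtons=None): finger opening in m; newtons is the grip in N (None keeps the last); returns when the fingers have stopped.
- sleep(seconds).
- inverse_kinematics(position, orientation): joint angles nearest the present ones, or None.
- sense(): the state.
- camera(name): name is "side" or "top"; returns (picture, depth): 384x512x3 uint8, red, green, blue; 384x512 float32, m along the optical axis (not along the pixel's ray), 0 where there is no reading.
- camera_params(name): a dict with "K" (3x3 intrinsics, pixels), "position" and "rotation" of the camera in the world. Camera axes: x right, y down, z forward; pixel columns grow to the right and rows downward; lengths in m; the calibration is good to about 2 mm. A picture is of the moment at which its call begins. camera_params takes no time and is no camera call.
A pose or a line that the arm cannot do raises Unreachable and nothing moves.
- finish_job(): hands the job in, once; it reports no verdict.
The state is a dict: "time_s": time; "joint_pos": joint angles; "qd": joint speeds; "joint_efforts": joint torques, N m; "position": TCP position; "tcp_rot": TCP orientation; "wrist_force": force on the tool from outside, world axes, zero at the start; "ft_torque": the same for the moment, N m; "finger_gap": finger opening in m.
Only numpy, scipy, OpenCV 4.12 (cv2) and the standard library are available. Lean on these libraries where they do the work, as an engineer would, in place of code of your own. Each camera call takes 0.05 s, during which the arm holds its last target.

## Task

Check the Hall probe in the reference coil: lift the aluminium dust cover off the coil by its handle and set it down on the silicone mat, open end down as it was, and let go of it. Then take the Hall probe (the thickest-handled tool) out of the tool rack and lower its steel stem from above into the bore of the coil without touching the coil, until the tip is halfway down the bore. Finish holding the probe there, still, upright and centred, and leave everything else where it is.

Things in the scene. Friction and masses are not known exactly. Their poses are not given: they have to be found in the camera images.
- coil: reference coil unit, fixed: grey square housing 130 x 130 x 40 mm with an upright coil bobbin on its middle (cream end flanges 82 mm across, copper winding, 75 mm tall, top 115 mm above the table). Down the bobbin's axis runs a round bore 22 mm in diameter, 75 mm deep, open at the top. Origin at the middle of the underside, on the table; z up.
- bore_mid (a point): the point on the axis of the coil's bore, halfway down: 77.5 mm above the table, 37.5 mm below the mouth. z along the bore, up.
- cover_grip (a point): middle of the dust cover's black grip bar, on the cover's axis, 126 mm above its lower rim. Bar 14 mm wide (x), 92 mm long (y), 12 mm thick, 32 mm free under it. The cover, 0.25 kg, is an aluminium can 107 mm across, 88 mm tall, closed on top, open below. It starts over the coil bobbin, on the housing (40 mm above the table), 5 mm or more of play round the bobbin, which reaches 75 mm up inside it.
- cover_rim (a point): centre of the underside of the cover's open rim, on which it stands, 126 mm below cover_grip. z up.
- probe_grip (a point): middle of the Hall probe's handle. A straight pen of 80 g: round black handle 20 mm in diameter, 90 mm long; below it a steel stem 7 mm in diameter, 80 mm long. It hangs upright in any of the rack's three holes, the handle's lower end on the top plate (this point then 140 mm above the table). z along the probe, up.
- probe_tip (a point): lower end of the probe's stem, on its axis, 125 mm below probe_grip. z up along the probe.
- rack: aluminium tool rack, fixed: base plate 64 x 170 mm and a top plate 12 mm thick whose top is 95 mm above the table, with three 10 mm holes in a row along y, 55 mm apart, the middle one over the origin. Origin at the middle of the underside, on the table, z up. The probe must rise 80 mm to be clear of it.
- mat: silicone mat, fixed on the table: 420 mm along x, 200 mm along y, 2 mm thick. Origin at the middle of its underside. Its far end (x above 145 mm) has compartments with 6 mm walls; the board holder stands at about x = 50 to 140 mm; from x = -210 to 40 mm it is bare.
- pcb_holder: board holder with a small circuit board, 75 x 115 x 24 mm, standing on the mat; leave it alone. Origin at the middle of its underside.
- driver_a: slim precision screwdriver in the rack, 123 mm long, flange 16 mm, handle 11 mm, its top 158 mm above the table; leave it alone. Origin at its lower tip.
- driver_b: a second screwdriver in the rack, just like the first; leave it alone. Origin at its lower tip.
- solvent_bottle: white bottle, 58 mm in diameter, 120 mm tall; leave it alone. Origin at the middle of its underside.
- solder_reel: reel 58 mm in diameter, 40 mm tall; leave it alone. Origin at the middle of its underside.
- multimeter: hand meter lying on the table, 165 x 82 x 42 mm; leave it alone. Origin at the middle of its underside.
- tweezers: tweezers lying on the table, 120 x 15 x 5 mm; leave them alone. Origin at the middle of the underside.

How it is judged:
By the outcome, as a careful person would: the job done as asked, in the order asked, and still so for the second after the job is handed in, while the arm keeps its last pose, push and grip.
It also fails if it takes over 62 s, if anything falls off the work surface, if the arm or the gripper's body presses on something with over 40 N, if the wrist force passes 120 N, or if a joint passes its speed limit or range.

## Working session

There is one attempt and no reset: what is moved stays moved. The work goes in short steps, each a Python script; the robot and the scene stay as the last script left them, time stands still between calls to the robot, and variables do not carry over. Pictures are saved under pics/ and viewed, and the job is handed in when it is done.

```bash
ls; mkdir -p pics
python3 - <<'E'
from rig import *
import cv2,numpy as np
for n in("side","top"):
    p,d=camera(n); cv2.imwrite(f"pics/{n}0.png",cv2.resize(p[:,:,::-1],(800,600),interpolation=cv2.INTER_CUBIC)); np.savez(f"{n}0.npz",p=p,d=d)
    c=camera_params(n); print(n,c)
s=sense();print(s)
E
```

```text
pics
side {'K': array([[406.22444722,   0.        , 259.70416094],
       [  0.        , 406.22444722, 191.1768606 ],
       [  0.        ,   0.        ,   1.        ]]), 'position': array([0.42462637, 0.94138704, 0.93396564]), 'rotation': array([[-0.97704598, -0.13969549,  0.16083009],
       [-0.21299489,  0.62719356, -0.74917382],
       [ 0.00378461, -0.76623326, -0.64255137]])}
top {'K': array([[426.12287232,   0.        , 255.78468969],
       [  0.        , 426.12287232, 187.76529688],
       [  0.        ,   0.        ,   1.        ]]), 'position': array([ 0.53899555, -0.02101053,  1.61292879]), 'rotation': array([[ 0.00275977, -0.99799745,  0.06319395],
       [-0.99995674, -0.00219278,  0.0090398 ],
       [-0.00888312, -0.06321616, -0.99796032]])}
{'time_s': 0.1, 'joint_pos': array([ 1.07210991,  0.46940594, -0.04859629,  1.53358907,  0.02409307,
        1.14100209, -0.0822972 ]), 'qd': array([ 0.00131772, -0.00076739,  0.00093667, -0.0023642 , -0.00021907,
       -0.00108105, -0.00214943]), 'joint_efforts': array([ 4.43013460e-04, -5.11516321e+01, -4.70662478e-02, -2.38390929e+01,
        1.07932772e-02,  4.37081675e-03, -3.89866341e-05]), 'position': array([ 0.30536429, -0.60143063,  0.25532969]), 'tcp_rot': array([[-8.73912909e-04,  8.91651194e-01,  4.52722194e-01],
       [ 1.59553221e-03,  4.52723034e-01, -8.91649768e-01],
       [-9.99998345e-01, -5.68913996e-05, -1.81829870e-03]]), 'wrist_force': array([ 0.29685637,  0.1493498 , -0.70493326]), 'ft_torque': array([-0.00772878, -0.06299168, -0.00513661]), 'finger_gap': 0.08509142116199606}
```

View pics/side0.png

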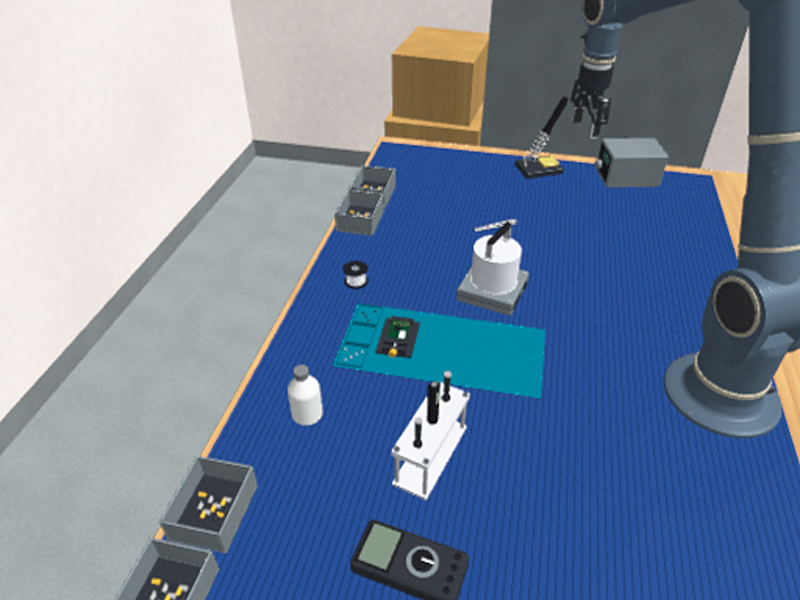

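View pics/top0.png

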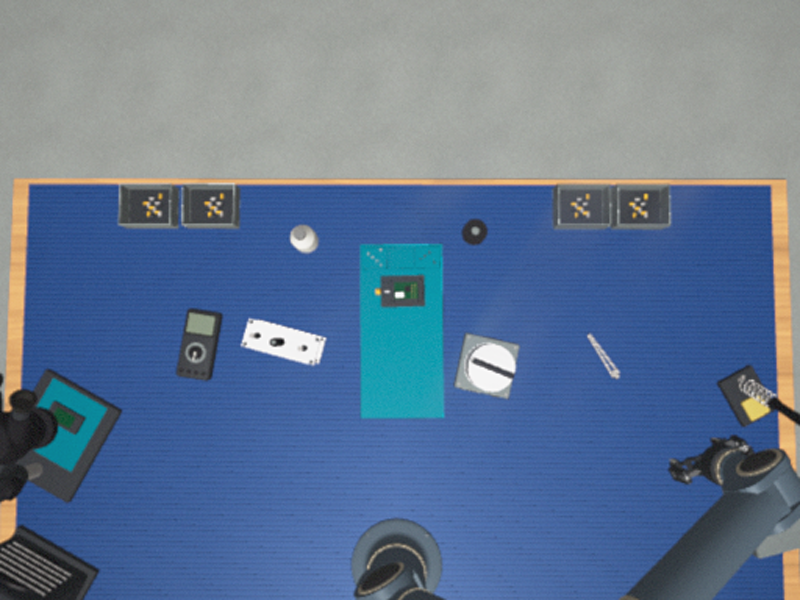

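The top view (800 px) shows the cover with its bar at (492,368), the rack at (283,342) with the thick tool in the middle hole, and the mat at (402,330). The board holder is at (402,291). The side view agrees. I'll zoom in and measure next.

```bash
cat > h.py <<'E'
import numpy as np,cv2
from rig import *
class Cam:
    def __init__(s,n):
        c=camera_params(n); s.K,s.p,s.R=c["K"],c["position"],c["rotation"]
    def ray(s,u,v):
        d=s.R@np.linalg.solve(s.K,[u,v,1.]); return d
    def plane(s,u,v,z):
        d=s.ray(u,v); return s.p+d*(z-s.p[2])/d[2]
    def depth(s,u,v,z): return s.p+s.ray(u,v)*z
    def proj(s,X):
        c=s.R.T@(np.asarray(X)-s.p); q=s.K@c; return q[:2]/q[2]
def tri(c1,uv1,c2,uv2):
    d1,d2=c1.ray(*uv1),c2.ray(*uv2)
    A=np.c_[d1,-d2]; t=np.linalg.lstsq(A,c2.p-c1.p,rcond=None)[0]
    a,b=c1.p+d1*t[0],c2.p+d2*t[1]; return (a+b)/2,np.linalg.norm(a-b)
def crop(p,u0,v0,u1,v1,f,name):
    cv2.imwrite(name,cv2.resize(p[v0:v1,u0:u1,::-1],None,fx=f,fy=f,interpolation=cv2.INTER_NEAREST))
E
python3 - <<'E'
from h import *
t=np.load("top0.npz")["p"];s=np.load("side0.npz")["p"]
a=[cv2.resize(t[205:265,280:345],(390,360),interpolation=0),cv2.resize(t[195:245,145:215],(400,286),interpolation=0)]
b=[cv2.resize(s[135:205,285:345],(360,420),interpolation=0),cv2.resize(s[230:325,240:310],(400,543),interpolation=0)]
def hs(l):
    H=max(x.shape[0] for x in l); return np.hstack([cv2.copyMakeBorder(x,0,H-x.shape[0],0,0,0) for x in l])
cv2.imwrite("pics/z1.png",hs(a)[:,:,::-1]);cv2.imwrite("pics/z2.png",hs(b)[:,:,::-1])
E
```

```text
(no output)
```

View pics/z1.png

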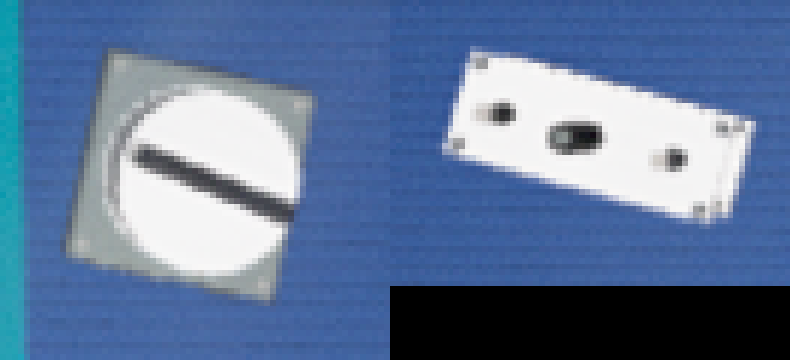

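View pics/z2.png

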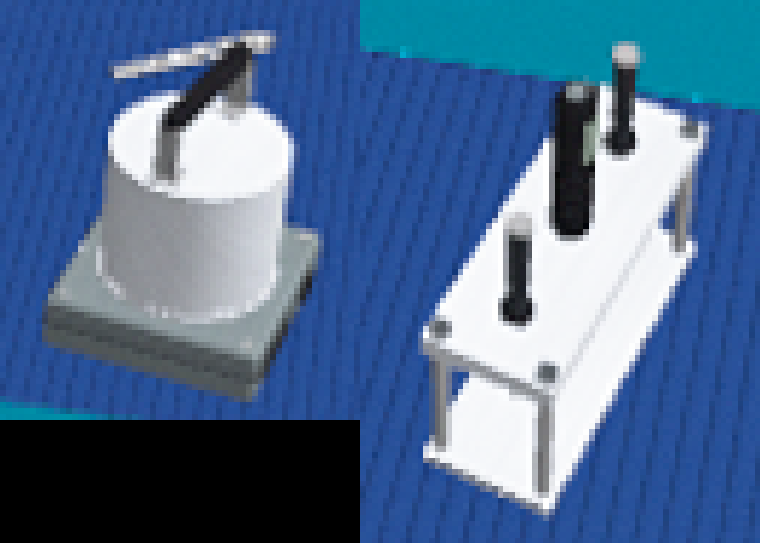

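Run:
```python
from h import *
np.set_printoptions(precision=4,suppress=True)
T,S=Cam("top"),Cam("side")
zt=np.load("top0.npz");zs=np.load("side0.npz")
t,td,s,sd=zt["p"],zt["d"],zs["p"],zs["d"]
def mask(im,box,f):
    m=np.zeros(im.shape[:2],np.uint8);u0,v0,u1,v1=box
    m[v0:v1,u0:u1]=f(im[v0:v1,u0:u1].astype(int)); 
    n,l,st,c=cv2.connectedComponentsWithStats(m); k=1+np.argmax(st[1:,4]); return (l==k)
dark=lambda a:(a.max(2)<105)&(a.max(2)-a.min(2)<30)
def pts(c,m,d):
    v,u=np.nonzero(m); return np.array([c.depth(a,b,d[b,a]) for a,b in zip(u,v)])
mt=mask(t,(298,225,332,245),dark); ms=mask(s,(305,138,332,160),dark)
for n,c,m,d in(("top",T,mt,td),("side",S,ms,sd)):
    v,u=np.nonzero(m); r=cv2.minAreaRect(np.c_[u,v].astype(np.float32)); P=pts(c,m,d)
    print(n,"bar",m.sum(),r,"depth med",np.median(P,0))
    bx=cv2.boxPoints(r); e=[(bx[i]+bx[(i+1)%4])/2 for i in range(4)]
    L=[np.linalg.norm(e[i]-e[(i+2)%4]) for i in(0,1)];i=int(np.argmax(L)); a,b=e[i],e[i+2]
    print(" ends",a,b); 
    for z in(.172,.166):
        A,B=c.plane(*a,z),c.plane(*b,z);print(" ",z,A[:2],B[:2],"mid",(A+B)[:2]/2,"len",np.linalg.norm(A-B),"ang",np.degrees(np.arctan2(*(B-A)[1::-1])))
    if n=="top": mu=r[0]
    else: print("tri centre",tri(T,mu,c,r[0]))
# cover disk (white) in top
w=lambda a:(a.min(2)>215)
m=mask(t,(290,212,335,260),w); m=(m|mt).astype(np.uint8)
m=cv2.morphologyEx(m,cv2.MORPH_CLOSE,np.ones((3,3)))
cs,_=cv2.findContours(m,cv2.RETR_EXTERNAL,cv2.CHAIN_APPROX_NONE); c=max(cs,key=len); 
(x,y),R=cv2.minEnclosingCircle(c); print("cover disc",x,y,R,"z128",T.plane(x,y,.128),T.plane(x+R,y,.128))
P=pts(T,m.astype(bool)&~mt,td);print("cover depth z",np.median(P,0))
# housing incl. cover: not blue not teal
hs=mask(t,(286,208,340,262),lambda a:(a[:,:,2]-a[:,:,0]<45)&~((a[:,:,1]-a[:,:,0])>60))
v,u=np.nonzero(hs);r=cv2.minAreaRect(np.c_[u,v].astype(np.float32));bx=cv2.boxPoints(r)
Q=np.array([T.plane(*q,.04) for q in bx]);print("housing",r,"\n",Q,"mean",Q.mean(0),"sides",np.linalg.norm(Q[0]-Q[1]),np.linalg.norm(Q[2]-Q[1]))
# mat
hsv=cv2.cvtColor(t,cv2.COLOR_RGB2HSV)
mm=mask(t,(210,140,300,280),lambda a:(a[:,:,1]>100)&(a[:,:,0]<60)&(a[:,:,1]-a[:,:,0]>60)&(a[:,:,2]-a[:,:,1]<40))
v,u=np.nonzero(mm);r=cv2.minAreaRect(np.c_[u,v].astype(np.float32));Q=np.array([T.plane(*q,.002) for q in cv2.boxPoints(r)])
print("mat",r,"\n",Q,Q.mean(0),np.linalg.norm(Q[0]-Q[1]),np.linalg.norm(Q[2]-Q[1]))
# rack/probe top
rt=mask(t,(145,195,215,245),lambda a:a.min(2)>200)
print("rack depth",np.median(pts(T,rt,td),0))
for bx in((158,208,168,218),(166,213,187,225),(187,217,202,228)):
    m=mask(t,bx,lambda a:a.max(2)<190);v,u=np.nonzero(m);P=pts(T,m,td);print("tool",u.min(),u.max(),v.min(),v.max(),u.mean(),v.mean(),"zmax",P[:,2].max(),P[P[:,2]>P[:,2].max()-.006].mean(0),(P[:,2]>P[:,2].max()-.006).sum())
m=mask(s,(269,240,288,275),lambda a:a.max(2)<110);v,u=np.nonzero(m);P=pts(S,m,sd);print("probe side",u.min(),u.max(),v.min(),v.max(),"z",P[:,2].min(),P[:,2].max(),np.median(P,0))
for vv in range(v.min(),v.max()+1,3): k=v==vv; print(vv,u[k].min(),u[k].max())
```

```text
top bar 67 ((315.5557556152344, 235.36370849609375), (26.546371459960938, 2.5242197513580322), 22.2490234375) depth med [ 0.4713 -0.2078  0.1722]
 ends [303.2708 230.338 ] [327.8407 240.3894]
  0.172 [ 0.4871 -0.1681] [ 0.4538 -0.2504] mid [ 0.4704 -0.2092] len 0.08876231867827658 ang -112.06530272980334
  0.166 [ 0.4869 -0.1687] [ 0.4534 -0.2513] mid [ 0.4701 -0.21  ] len 0.08913192327976739 ang -112.06530272980332
side bar 90 ((319.4954528808594, 151.40496826171875), (7.601202011108398, 21.323726654052734), 42.273685455322266) depth med [ 0.4672 -0.2145  0.1694]
 ends [326.6674 143.5158] [312.3235 159.2941]
  0.172 [ 0.4469 -0.2427] [ 0.4839 -0.1402] mid [ 0.4654 -0.1914] len 0.10902077420698902 ang 70.20362988085809
  0.166 [ 0.4471 -0.2521] [ 0.4843 -0.1487] mid [ 0.4657 -0.2004] len 0.10987924420954 ang 70.20362988085806
tri centre (array([ 0.4682, -0.2113,  0.1576]), np.float64(0.0030746182420107707))
cover disc 313.93524169921875 235.70143127441406 14.707075119018555 z128 [ 0.4671 -0.2094  0.128 ] [ 0.4673 -0.2603  0.128 ]
cover depth z [ 0.4458 -0.1991  0.1289]
housing ((311.
[... 327 characters left out ...]
 [[ 0.762   0.0921  0.002 ]
 [ 0.7623 -0.1096  0.002 ]
 [ 0.3441 -0.1091  0.002 ]
 [ 0.3434  0.0894  0.002 ]] [ 0.553  -0.0093  0.002 ] 0.20172711622450148 0.41816563068537255
rack depth [0.5266 0.2546 0.0954]
tool 162 166 213 216 164.0 214.5 zmax 0.16265402874376456 [0.5407 0.3111 0.1627] 1
tool 172 181 216 221 176.89795918367346 218.51020408163265 zmax 0.19007784698796049 [0.5262 0.2639 0.187 ] 14
tool 193 196 221 224 194.28571428571428 222.5 zmax 0.15852992364534102 [0.512  0.2062 0.1555] 2
probe side 273 281 244 270 z -0.0035776750506355537 0.9339656403811145 [0.5244 0.2723 0.1462]
244 276 276
247 273 280
250 273 280
253 273 278
256 274 278
259 274 280
262 274 280
265 274 280
268 273 279
```

Checks against the given sizes:

| Item | Measured | Expected |
|---|---|---|
| Bar length | 89 mm | 92 mm |
| Bar top height | 172 mm | 172 mm |
| Cover top height | 129 mm | 128 mm |
| Housing sides | 133 mm | 130 mm |
| Mat | 418 x 202 mm | 420 x 200 mm |
| Rack top height | 95 mm | 95 mm |

These all agree. The bar centre is at (0.469,-0.210) and its yaw is 68°. I'll go for the cover now.

```bash
cat >> h.py <<'E'
def down(a):
    a=np.radians(a); x=np.array([0,0,-1.]); z=np.array([np.cos(a),np.sin(a),0]); return np.c_[x,np.cross(z,x),z]
E
python3 - <<'E'
from h import *
np.set_printoptions(precision=3,suppress=True)
R=down(-22)
for p in([.469,-.21,.29],[.469,-.21,.172],[.469,-.21,.30],[.46,-.01,.30],[.46,-.01,.13]): print(inverse_kinematics(p,R))
command_gripper(.06)
movep([.469,-.21,.26],R)
move_l([.469,-.21,.173],feed=.12)
s=sense();print(s["time_s"],s["position"],s["wrist_force"])
p,d=camera("side");crop(p,270,100,370,200,6,"pics/a_side.png")
p,d=camera("top");crop(p,265,190,365,280,6,"pics/a_top.png")
E
```

```text
[ 0.667  0.199 -0.38   1.85   0.082  1.107 -0.126]
[ 0.647  0.331 -0.374  1.985  0.158  0.853 -0.197]
[ 0.669  0.191 -0.38   1.837  0.078  1.129 -0.122]
[ 0.493  0.115 -0.605  1.934  0.073  1.113 -0.525]
[ 0.374  0.338 -0.526  2.13   0.251  0.733 -0.7  ]
2.9167 [ 0.47  -0.21   0.174] [-0.044  0.41  -0.085]
```

View pics/a_side.png

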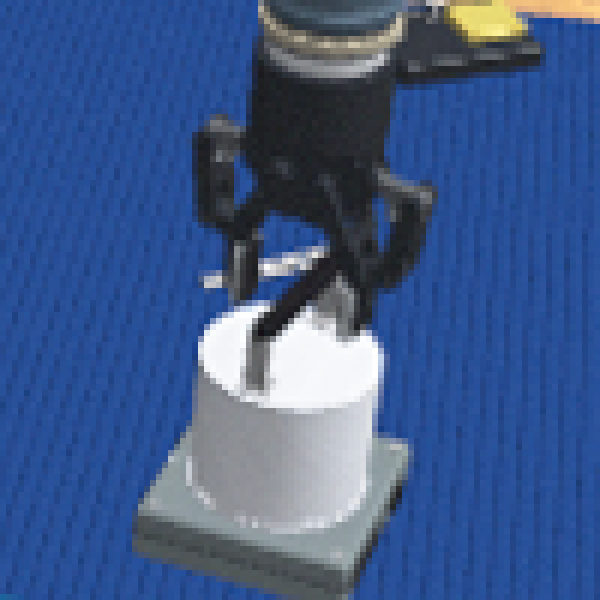

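The fingers straddle the bar, one at (240,270) and one at (370,300) in the crop. I'll grip and lift.

Run:
```python
from h import *
np.set_printoptions(precision=3,suppress=True)
command_gripper(0.0,60)
s=sense();print("grip",s["time_s"],s["finger_gap"],s["wrist_force"])
move_l([.469,-.21,.185],feed=.05)
s=sense();print(s["wrist_force"],s["finger_gap"])
move_l([.469,-.21,.285],feed=.12)
s=sense();print(s["time_s"],s["position"],s["wrist_force"],s["finger_gap"])
p,d=camera("side");crop(p,250,80,370,200,5,"pics/b_side.png")
```

```text
grip 3.5 0.013017218504751493 [ 1.142 -0.69   0.998]
[-0.51  -0.07  -2.122] 0.012885269981619244
4.875 [ 0.468 -0.21   0.284] [-0.249  0.276 -2.361] 0.012880131043370444
```

View pics/b_side.png

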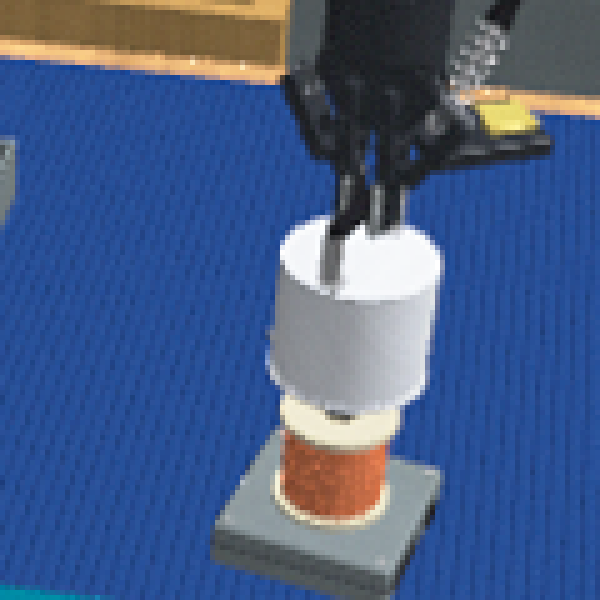

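The cover is held level, with the bobbin clear below it at (340,460) and the bore at (340,413). I'll carry it to the mat.

Run:
```python
from h import *
np.set_printoptions(precision=3,suppress=True)
move_l([.46,-.01,.285],feed=.15)
move_l([.46,-.01,.150],feed=.12)
print("before",sense()["wrist_force"])
r=move_l([.46,-.01,.125],feed=.02,until_force=4)
s=sense();print(r,s["time_s"],s["position"],s["wrist_force"])
p,d=camera("side");crop(p,200,130,340,250,5,"pics/c_side.png")
```

```text
before [ 0.169 -0.116 -1.824]
True 8.4667 [ 0.46  -0.01   0.135] [-0.694 -0.807  4.426]
```

View pics/c_side.png

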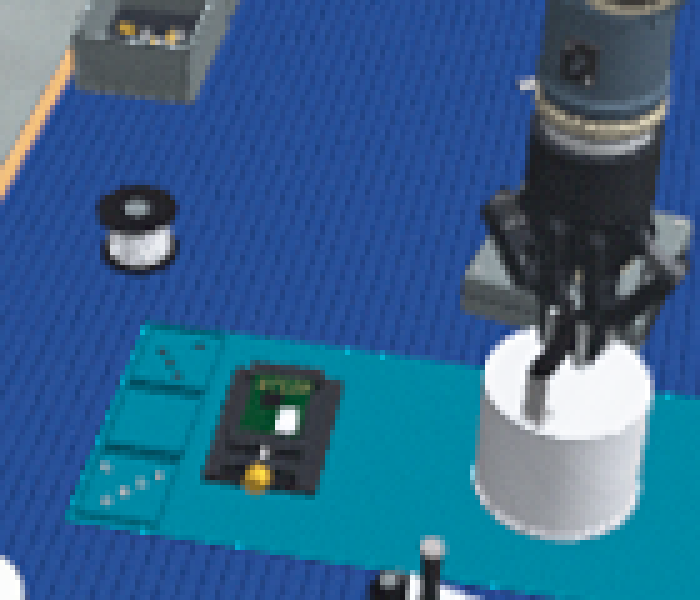

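Contact came at TCP z=0.135, the height expected for the rim on the mat. The cover stands on bare mat, well clear of the board holder. I'll release and retreat, and compute the probe position from both views.

Run:
```python
from h import *
np.set_printoptions(precision=4,suppress=True)
command_gripper(.05)
p=sense()["position"]
move_l([p[0],p[1],.24],feed=.15)
print(sense()["time_s"])
T,S=Cam("top"),Cam("side")
# probe from two views, first pictures
zt=np.load("top0.npz");zs=np.load("side0.npz");t,s=zt["p"],zs["p"]
a=T.plane(171.5,218,.185);b=T.plane(181.5,218.5,.095);print("cap left-10mm",a-[0,.01,0],"bottom right+10mm",b+[0,.01,0])
g=lambda im,u0,v0,u1,v1:print(im[v0:v1,u0:u1].max(2))
print("top rows 213-224, cols 168-186");g(t,168,213,186,225)
print("side rows 243-274, cols 269-286");g(s,269,243,286,274)
pp,_=camera("top");cv2.imwrite("pics/d_top.png",cv2.resize(pp[150:320,130:380,::-1],None,fx=3,fy=3))
```

```text
9.8083
cap left-10mm [0.5273 0.2639 0.185 ] bottom right+10mm [0.5249 0.2668 0.095 ]
top rows 213-224, cols 168-186
[[246 245 244 244 244 244 244 245 245 245 245 245 245 244 244 244 244 244]
 [246 244 244 245 245 245 246 246 246 247 247 246 246 245 245 244 244 244]
 [245 244 244 245 246 247 249 242 238 236 236 237 247 248 246 244 244 244]
 [245 244 244 245 246 228 192 153 142 141 143 142 171 207 244 245 245 244]
 [244 244 245 247 222 141 103  90  64  50  48  50  57 119 240 246 245 245]
 [244 244 245 247 191 115 137 144  91  40  28  32  21  79 212 244 244 243]
 [244 244 245 248 183 108 143 146  95  44  33  27  29  77 202 242 244 244]
 [244 244 245 246 210 122 103  90  59  52  55  53  75 149 237 246 245 244]
 [244 244 244 246 243 222 156 111 100 141 155 158 196 236 247 245 245 244]
 [244 244 244 245 246 246 243 242 242 245 244 242 243 246 245 245 244 244]
 [246 245 245 245 245 245 246 247 247 247 247 246 245 245 244 244 244 243]
 [247 248 248 247 246 245 245 245 245 245 245 245 245 245 244 244 244 244]]
side rows 243-274, cols 269-286
[[130 142 153 160 167 164 160 145 152 150 165 165 1
[... 1450 characters left out ...]
251 255 140  13  25  29  30  36  23  83 255 253 249 247 248]
 [250 249 251 255 128  13  26  26  25  26  27 105 255 252 248 247 248]
 [249 250 253 236 104  12  23  34  29  30  23 147 255 251 248 248 249]
 [229 250 254 240 101  16  25  35  31  31  18 145 253 250 248 248 250]
 [189 247 254 237 104  14  21  26  27  31  18 169 251 249 249 250 249]
 [191 241 252 246 140  34  18  21  31  26  10 232 252 249 249 250 250]
 [171 240 251 255 233 103  23  15  16  12 117 252 251 249 250 250 249]
 [135 252 253 252 255 212 140 132 134 172 234 252 250 249 250 250 249]
 [ 92 253 253 251 250 255 245 240 241 255 253 250 249 250 250 250 249]
 [ 97 255 253 249 249 250 251 253 253 251 249 249 250 250 250 250 249]]
```

View pics/d_top.png

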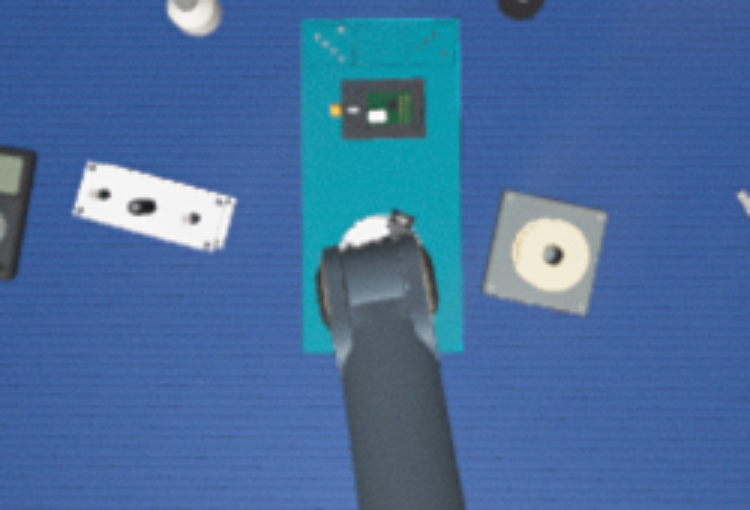

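Run:
```python
from h import *
np.set_printoptions(precision=4,suppress=True)
T,S=Cam("top"),Cam("side")
print("cap tri",tri(T,(174.9,218.5),S,(277.2,246)))
print("top: cap",T.plane(174.9,218.5,.185),"bottom",T.plane(181.5,218.3,.095)+[0,.01,0])
print("side cap",S.plane(277.2,246,.185))
print("side mid u line",S.plane(276.7,258,.14))
# coil from top picture + side picture
for n,c in(("top",T),("side",S)):
    p,d=camera(n); np.savez(f"{n}1.npz",p=p,d=d)
    crop(p,*( (280,195,345,270) if n=="top" else (265,120,345,205)),7,f"pics/e_{n}.png")
```

```text
cap tri (array([0.5255, 0.2629, 0.1828]), np.float64(0.000452781008291178))
top: cap [0.5257 0.2625 0.185 ] bottom [0.5256 0.2668 0.095 ]
side cap [0.5249 0.2648 0.185 ]
side mid u line [0.5248 0.2647 0.14  ]
```

View pics/e_side.png

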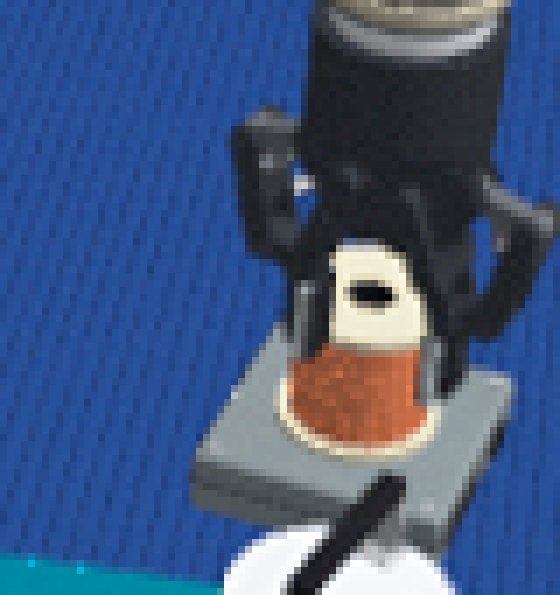

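View pics/e_top.png

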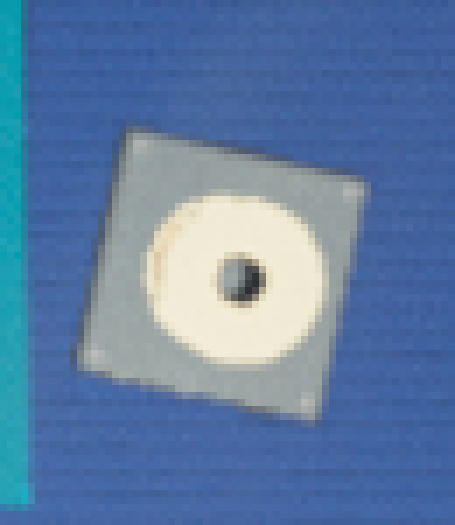

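The probe axis is about (0.5255,0.264). The two views agree to within 2 mm, and the cap measures z=0.183 against the 0.185 expected. The bore mouth is visible in both views and I'll fit it below. Next I grasp the probe with the jaws across the rack row.

Run:
```python
from h import *
np.set_printoptions(precision=4,suppress=True)
R=down(-15)
x,y=.5255,.264
for p in([x,y,.3],[x,y,.151],[x,y,.36],[.47,-.21,.36],[.47,-.21,.21]): print(inverse_kinematics(p,R))
T,S=Cam("top"),Cam("side")
t=np.load("top1.npz");s=np.load("side1.npz")
def blob(im,box,thr):
    u0,v0,u1,v1=box; g=im[v0:v1,u0:u1].max(2).astype(float); w=np.clip((thr-g)/thr,0,1) 
    m=(g<thr).astype(np.uint8);n,l,st,c=cv2.connectedComponentsWithStats(m);k=1+np.argmax(st[1:,4]);return c[k]+[u0,v0],st[k]
ht=blob(t["p"],(306,226,321,244),185);hs=blob(s["p"],(313,158,324,166),150)
print(ht,hs)
print("hole tri",tri(T,ht[0],S,hs[0]),"top@.115",T.plane(*ht[0],.115),"side@.115",S.plane(*hs[0],.115))
a=t["p"].astype(int);m=((a[:,:,0]>200)&(a[:,:,0]-a[:,:,2]>5)).astype(np.uint8);m[:, :298]=0;m[:,330:]=0;m[:218]=0;m[252:]=0
m[226:244,306:321]=1
c=max(cv2.findContours(m,0,cv2.CHAIN_APPROX_NONE)[0],key=len);e=cv2.fitEllipse(c);print("flange top",e,T.plane(*e[0],.115))
```

```text
[-0.0061  0.3728 -0.6994  1.6621  0.2543  1.1999 -1.0264]
[-0.0536  0.525  -0.652   1.8221  0.3904  0.926  -1.1417]
[ 0.0052  0.3328 -0.7123  1.5748  0.2224  1.317  -0.9977]
[ 0.7271  0.1548 -0.4407  1.7431  0.0692  1.2589  0.008 ]
[ 0.6755  0.2874 -0.404   1.9439  0.1387  0.937  -0.0579]
(array([314.1714, 234.6571]), array([ 5,  6,  7,  7, 35], dtype=int32)) (array([317.5909, 161.5909]), array([ 2,  2,  7,  4, 22], dtype=int32))
hole tri (array([ 0.4696, -0.212 ,  0.1146]), np.float64(0.0010808129604872878)) top@.115 [ 0.4701 -0.2119  0.115 ] side@.115 [ 0.469  -0.2115  0.115 ]
flange top ((313.1242980957031, 234.41400146484375), (23.21690559387207, 25.001752853393555), 113.89456939697266) [ 0.471  -0.2082  0.115 ]
```

The bore mouth triangulates to (0.4696,-0.2120,0.1146), within 0.4 mm of the expected 0.115 height, with a ray gap of 1.1 mm. I'll grasp the probe.

Run:
```python
from h import *
np.set_printoptions(precision=4,suppress=True)
R=down(-15); x,y=.5255,.264
p=sense()["position"]; move_l([p[0],p[1],.29],feed=.2)
movep([x,y,.30],R)
move_l([x,y,.20],feed=.15)
p,d=camera("side");crop(p,235,180,335,310,4.5,"pics/f_side.png")
print(sense()["time_s"],sense()["position"])
```

```text
12.3167 [0.5262 0.2644 0.2013]
```

View pics/f_side.png

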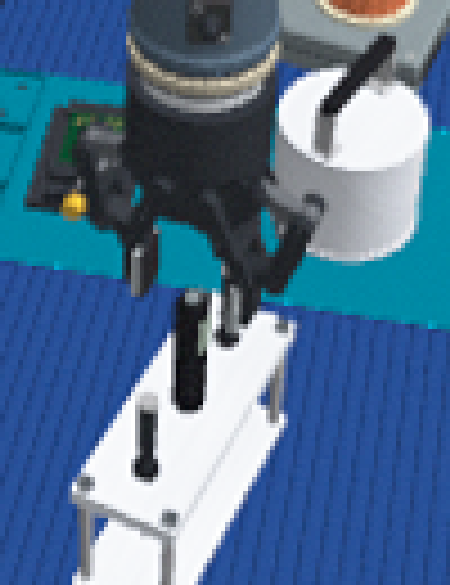

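The fingertips at (140,290) and (235,310) straddle the probe cap at (193,297), and the cover stands on the mat. I'll descend and grip.

Run:
```python
from h import *
np.set_printoptions(precision=4,suppress=True)
x,y=.5255,.264
r=move_l([x,y,.151],feed=.1,until_force=8)
print(r,sense()["position"],sense()["wrist_force"])
command_gripper(0,50)
s=sense();print("grip",s["time_s"],s["finger_gap"],s["wrist_force"])
q=s["position"]
move_l([x,y,.17],feed=.05); print(sense()["wrist_force"])
move_l([x,y,.29],feed=.12)
s=sense();print(s["time_s"],s["position"],s["wrist_force"],s["ft_torque"],s["finger_gap"])
p,d=camera("side");crop(p,220,130,340,270,4,"pics/g_side.png")
```

```text
False [0.5257 0.2643 0.1512] [ 0.2537 -0.0532  0.2504]
grip 13.3417 0.018449089098342624 [-0.2271 -0.8648  3.8208]
[0.1984 0.2144 0.1806]
15.025 [0.5251 0.2636 0.289 ] [ 0.4339 -0.7427 -1.0703] [ 0.0013 -0.0487  0.0232] 0.019063137294079303
```

View pics/g_side.png

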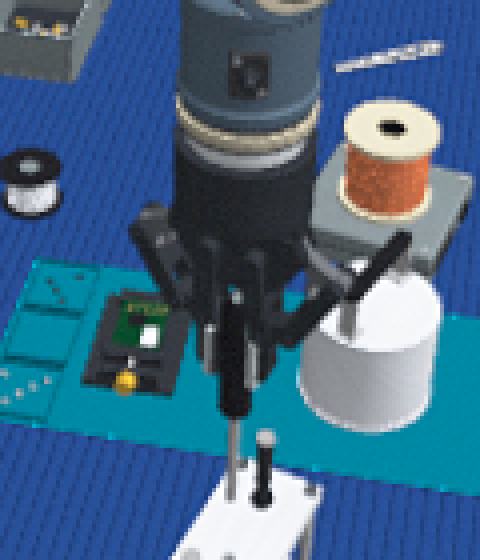

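The probe is out of the rack and upright; its handle runs from (235,300) to (235,410) and the stem tip is at (232,498). The coil is now unobstructed in the side view. I'll carry the probe over, hover above the mouth and check.

Run:
```python
from h import *
np.set_printoptions(precision=4,suppress=True)
T,S=Cam("top"),Cam("side")
p,d=camera("side");np.savez("side2.npz",p=p,d=d)
print(p[155:168,310:327].max(2))
# probe in side view while at rack: left/right edges per row
g=p.max(2).astype(int)
x,y=.5255,.264
move_l([x,y,.34],feed=.12)
move_l([.4696,-.212,.34],feed=.18)
move_l([.4696,-.212,.282],feed=.1)
sleep(.3)
s=sense();print(s["time_s"],s["position"],s["wrist_force"],s["tcp_rot"])
p,d=camera("side");np.savez("side3.npz",p=p,d=d);crop(p,270,70,370,210,4,"pics/h_side.png")
p,d=camera("top");np.savez("top3.npz",p=p,d=d);crop(p,260,180,370,280,4,"pics/h_top.png")
```

```text
[[155 174 170 176 198 199 194 197 202 182 181 179 158 155 153 143 147]
 [192 246 249 248 247 246 246 246 246 248 248 250 234 188 174 144 149]
 [247 243 242 241 241 241 241 241 241 241 241 242 243 248 235 190 169]
 [240 241 240 240 240 241 243 243 243 242 240 241 240 242 242 247 235]
 [241 240 240 241 244 233 230 231 229 236 243 242 240 239 240 242 244]
 [239 239 240 243 234 145 103  96  88 162 220 243 242 240 239 239 241]
 [240 240 239 246 164  52  19  13  22  13  49 214 241 241 239 239 240]
 [240 239 241 244 209  92  24  19  16  14   2 145 235 241 240 240 240]
 [239 239 239 241 247 194 129 119  87  75 143 217 240 241 240 239 239]
 [240 240 239 239 242 247 230 225 197 190 243 245 241 240 239 240 240]
 [242 242 240 241 239 241 243 243 244 244 243 241 239 240 240 240 240]
 [229 243 242 242 241 240 240 241 241 240 240 239 239 240 240 241 240]
 [143 219 231 238 239 241 242 241 242 241 241 241 241 243 236 237 229]]
19.5417 [ 0.4698 -0.2121  0.2825] [-0.0413  0.0586 -0.2356] [[ 0.0009  0.2588  0.9659]
 [-0.0005  0.9659 -0.2588]
 [-1.     -0.0002  0.001 ]]
```

View pics/h_side.png

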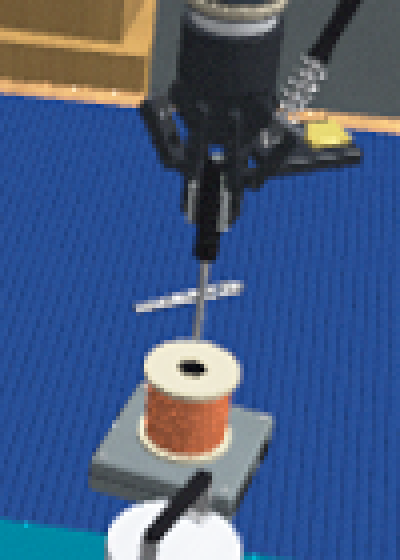

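View pics/h_top.png

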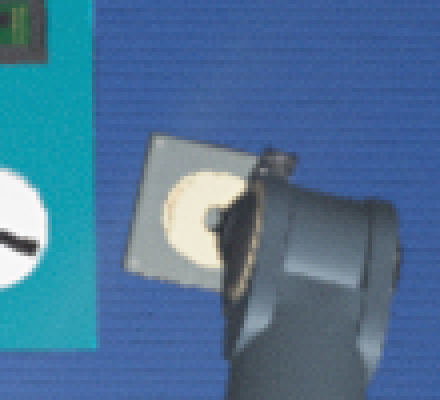

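In the side view the stem runs from (205,262) to (198,338) above the bore mouth at (192,368). I'll measure whether that slant is only perspective.

Run:
```python
from h import *
np.set_printoptions(precision=4,suppress=True,linewidth=150)
S=Cam("side");z=np.load("side3.npz");p,d=z["p"],z["d"]
g=p.astype(int)
print("stem R-B rows 132-158 cols 314-327");print((g[:,:,0]-g[:,:,2])[132:158:1,314:327])
print("handle max");print(g.max(2)[108:138,314:332])
for Z in(.33,.3,.25,.236,.2,.17,.15,.146): print(Z,S.proj([.4698,-.2121,Z]))
print("bore",S.proj([.4696,-.212,.115]))
# hole centre subpixel from side2
q=np.load("side2.npz")["p"][157:167,312:324].max(2).astype(float);w=np.clip((241-q)/241,0,1);w[w<.08]=0
v,u=np.mgrid[157:167,312:324];h=((w*u).sum()/w.sum(),(w*v).sum()/w.sum());print("hole side",h,S.plane(*h,.115), "area",w.sum())
a=np.load("top1.npz")["p"][226:244,306:322].max(2).astype(float);print(a[4:13].astype(int))
```

```text
stem R-B rows 132-158 cols 314-327
[[-105 -109 -115 -110  -50   -6   -2   -2   -1    4  -30 -107 -103]
 [-103 -109 -116 -103  -55  -12    2   -5   -3    2  -61 -110 -106]
 [-101 -108 -113 -105  -88  -44   -4    1    0  -16  -90 -111 -104]
 [-104 -110 -112 -105 -116  -90  -15    5  -34  -68 -111 -111 -104]
 [-110 -111 -111 -109 -116 -110  -14    7  -66 -107 -116 -109 -109]
 [-111 -112 -106 -109 -117  -92   -8    6  -71 -112 -116 -107 -107]
 [-108 -114 -100 -113 -119  -84   -6   -3  -60 -114 -118 -105 -114]
 [-112 -114 -102 -112 -120  -76   -6  -22  -77 -118 -117 -109 -110]
 [-112 -112 -105 -112 -116  -62   -2  -28  -78  -90  -91  -40  -27]
 [-112 -111 -112 -119 -116  -59   -6  -26  -22  -28  -47   -9    3]
 [-121  -88  -88  -47  -36  -19    0   -5    1  -11  -25  -13   -1]
 [ -39  -29  -36   -8    1    0   -1  -12   -1  -29  -33   -8   -8]
 [   4    2    5    2   -8   -2    3   -8  -12  -10  -41  -72  -93]
 [  -8   -4   -5  -10  -29   -7    4  -63 -117 -125 -106 -116 -116]
 [ -59  -74  -97 -116  -95   -9   -1  -79 -120 -115 -102 -112 -114]
 [-108 -118 -117 -108  -93   -9  -13  -85 -11
[... 3216 characters left out ...]
.6032083038453), np.float64(161.5911771644256)) [ 0.469  -0.2115  0.115 ] area 17.58921161825726
[[240 240 240 240 241 242 241 242 242 243 242 241 240 240 240 240]
 [239 240 241 241 242 241 223 215 197 221 239 242 241 240 240 239]
 [239 241 241 241 242 222 170 158 136 130 174 233 242 240 240 239]
 [241 240 241 242 242 199 158 162 133  78  82 186 238 241 240 240]
 [241 240 241 241 233 186 165 166 135  78  52 131 231 241 240 240]
 [241 241 241 241 228 181 164 161 119  67  53 122 231 241 241 240]
 [241 241 241 242 240 190 149 132  86  52  73 179 237 241 240 240]
 [241 241 241 242 243 219 151 102  70  79 144 227 240 241 240 239]
 [241 241 241 241 242 240 234 209 172 188 230 241 241 240 240 240]]
```

Run:
```python
from h import *
np.set_printoptions(precision=4,suppress=True,linewidth=150)
S=Cam("side");z=np.load("side3.npz");p,d=z["p"],z["d"]
# depth check: flange top (z=.115) in side3/side2 -> bias
d2=np.load("side2.npz")["d"]
P=np.array([S.depth(u,v,d2[v,u]) for v in range(157,168) for u in list(range(306,313))+list(range(324,329)) if d2[v,u]>0]);print("flange z",np.median(P[:,2]),P[:,2].std())
# handle pixels centre columns
H=[]
for v in range(120,134):
    uc=S.proj([.468,-.2121,.2265+(134-v)*.00355])[0]
    for u in range(int(round(uc))-1,int(round(uc))+2): H.append(np.r_[v,u,S.depth(u,v,d[v,u])])
H=np.array(H);print("handle surf y",np.median(H[:,3]),H[:,3].std(),"x",np.median(H[:,2]))
A=np.polyfit(H[:,4],H[:,3],1);print("y vs z slope",A[0])
for v in(120,124,128,132): print(v,H[H[:,0]==v][:,1:])
print("exp front bottom",S.proj([.469,-.2021,.2265]),"stem front tip",S.proj([.469,-.2086,.1465]))
# stem centre per row by teal/blue contrast
g=p.astype(int);r=g[:,:,0]-g[:,:,2]
for v in list(range(136,140))+list(range(146,154)):
    uc=int(round(320.7-.119*(v-137)));u=np.arange(uc-3,uc+4);w=np.clip((r[v,u]+112)/112.,0,1);w[w<.1]=0
    m=(w*u).sum()/w.sum()
    # find x for y=-.212, given row
    D=S.ray(m,v);k=(-.212-S.p[1])/D[1];X=S.p+D*k;print(v,round(m,2),round(w.sum(),2),"X at y=-.212:",X)
```

```text
flange z 0.11383842811254602 0.0347824921813841
handle surf y -0.20281756543561746 0.002597208793211909 x 0.4675264237519413
y vs z slope 0.06254952434158259
120 [[322.       0.4701  -0.2019   0.283 ]
 [323.       0.4669  -0.1988   0.2852]
 [324.       0.4639  -0.2035   0.2829]]
124 [[321.       0.4718  -0.2033   0.2675]
 [322.       0.4687  -0.2031   0.2681]
 [323.       0.4656  -0.2039   0.268 ]]
128 [[321.       0.4704  -0.2028   0.2533]
 [322.       0.4673  -0.2057   0.252 ]
 [323.       0.4641  -0.2049   0.2529]]
132 [[320.       0.4718  -0.1976   0.2413]
 [321.       0.4688  -0.2003   0.2401]
 [322.       0.4657  -0.2016   0.2398]]
exp front bottom [320.5657 135.3136] stem front tip [318.3939 154.5099]
136 320.8 2.29 X at y=-.212: [ 0.4684 -0.212   0.2179]
137 320.63 2.47 X at y=-.212: [ 0.4685 -0.212   0.214 ]
138 320.63 2.63 X at y=-.212: [ 0.4682 -0.212   0.2102]
139 320.46 2.38 X at y=-.212: [ 0.4683 -0.212   0.2063]
146 319.61 2.36 X at y=-.212: [ 0.4684 -0.212   0.1788]
147 319.54 2.21 X at y=-.212: [ 0.4683 -0.212   0.1748]
148 319.46 2.25 X at y=-.212: [ 0.4681 -0.212   0.1708]
149 319.31 2.38 X at y=-.212: [ 0.4682 -0.212   0.1668]
150 319.03 2.11 X at y=-.212: [ 0.4688 -0.212   0.1626]
151 318.89 2.1 X at y=-.212: [ 0.4688 -0.212   0.1586]
152 318.86 2.13 X at y=-.212: [ 0.4686 -0.212   0.1545]
153 318.79 2.22 X at y=-.212: [ 0.4684 -0.212   0.1505]
```

The stem is vertical: its fitted x stays within 0.4 mm along the whole length. It sits at x=0.4684 against the bore's 0.469 in the same camera, and y agrees within 1 mm. I'll shift +0.6 mm in x and lower.

Run:
```python
from h import *
np.set_printoptions(precision=4,suppress=True)
x,y=.4702,-.2117
move_l([x,y,.262],feed=.05)
print(sense()["wrist_force"],sense()["position"])
r=move_l([x,y,.240],feed=.04,until_force=4); print(r,sense()["wrist_force"],sense()["ft_torque"],sense()["position"])
p,d=camera("side");np.savez("side4.npz",p=p,d=d);crop(p,285,100,350,200,6,"pics/i_side.png")
```

```text
[-0.2503  0.0985 -1.0554] [ 0.4702 -0.2116  0.2617]
False [ 0.4272  0.9252 -0.5357] [-0.0225 -0.0043  0.0086] [ 0.4703 -0.2117  0.24  ]
```

View pics/i_side.png

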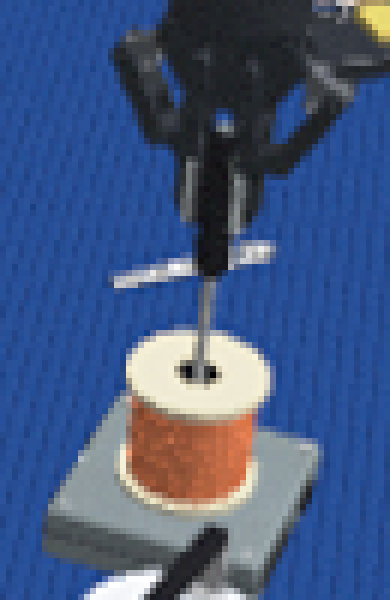

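The stem at (202,365) enters the dark mouth centred at about (199,371), with dark showing on both sides. I'll check its offset in pixels before going on.

Run:
```python
from h import *
np.set_printoptions(precision=4,suppress=True,linewidth=150)
p=np.load("side4.npz")["p"];print(p[156:167,311:326].max(2))
print("tip mouth-plane expected",Cam("side").proj([.4690,-.2115,.115]))
```

```text
[[246 250 248 247 246 250 224 128 178 246 252 235 190 171 144]
 [243 241 240 241 243 246 189 115 194 241 244 244 247 234 187]
 [240 240 241 240 242 248 167 114 201 240 241 240 242 243 248]
 [240 240 239 243 233 234 156 119 209 244 244 240 240 242 241]
 [240 241 243 234 146 102 105 131 142 214 243 243 239 239 240]
 [240 240 245 165  49  12 101 146  64  45 215 242 240 240 240]
 [240 241 244 211  92  22  95 145  61   1 144 237 241 240 240]
 [239 240 242 247 193 125 149 153  92 142 213 240 241 239 240]
 [240 240 241 241 246 229 234 229 196 242 245 241 239 239 240]
 [241 240 240 240 241 242 242 243 243 242 241 239 239 239 240]
 [242 243 240 241 240 240 240 240 240 239 238 239 239 240 241]]
tip mouth-plane expected [317.5973 161.5874]
```

Run:
```python
from h import *
np.set_printoptions(precision=4,suppress=True,linewidth=150)
x,y=.4709,-.2117
move_l([x,y,.240],feed=.02)
r=move_l([x,y,.2133],feed=.04,until_force=5)
sleep(.5);s=sense();print(r,s["time_s"],s["wrist_force"],s["ft_torque"],s["position"],s["finger_gap"])
p,d=camera("side");np.savez("side5.npz",p=p,d=d);print(p[156:167,311:326].max(2))
crop(p,200,100,350,230,5,"pics/j_side.png")
g=p.max(2);print("handle bottom rows");print(g[148:158,313:327])
S=Cam("side");print("expected front bottom of handle",S.proj([.469,-.2017,.1575]))
```

```text
False 22.5083 [ 0.1494  0.734  -0.4378] [ 0.0021 -0.0148 -0.009 ] [ 0.4709 -0.2117  0.2133] 0.018690178789667264
[[247 249 249 247 247 252 171 109 208 246 251 235 190 171 144]
 [243 242 241 240 242 247 168 118 221 243 243 243 247 233 186]
 [240 239 240 242 243 250 162 121 228 242 241 241 241 243 248]
 [240 239 241 244 235 234 135 132 232 245 242 240 239 240 241]
 [239 240 243 234 147 105 100 132 166 218 243 242 240 240 239]
 [240 240 245 167  49  27  99 118  48  47 214 241 240 239 240]
 [240 240 245 208  91  30 101 123  51   3 142 236 242 239 240]
 [240 240 242 247 193 133 151 142  88 141 212 240 240 239 240]
 [239 239 241 242 246 233 232 216 191 242 245 241 240 239 239]
 [241 240 238 240 241 242 242 243 244 242 241 239 240 240 239]
 [241 243 242 241 240 240 240 240 241 240 239 240 240 240 240]]
handle bottom rows
[[157 138 159  87  29  27  31  34  28 118 142 151 154 149]
 [155 142 159  82  23  26  31  27  30 116 135 151 152 144]
 [154 147 159  74  20  24  32  31  29 126 134 151 156 139]
 [143 150 159  85  25  21  22  25  53 148 140 150 156 138]
 [137 152 161 119  73  41  44  49 110 149 141 153 154 139]
 [135 147 154 142 124  88 102 114 152 150 145 153 150 141]
 [136 159 166 149 141 116 146 162 153 145 147 152 147 144]
 [176 195 200 200 146 112 156 184 179 156 155 154 142 144]
 [249 247 247 252 171 109 208 246 251 235 190 171 144 148]
 [241 240 242 247 168 118 221 243 243 243 247 233 186 172]]
expected front bottom of handle [318.4952 152.9579]
```

View pics/j_side.png

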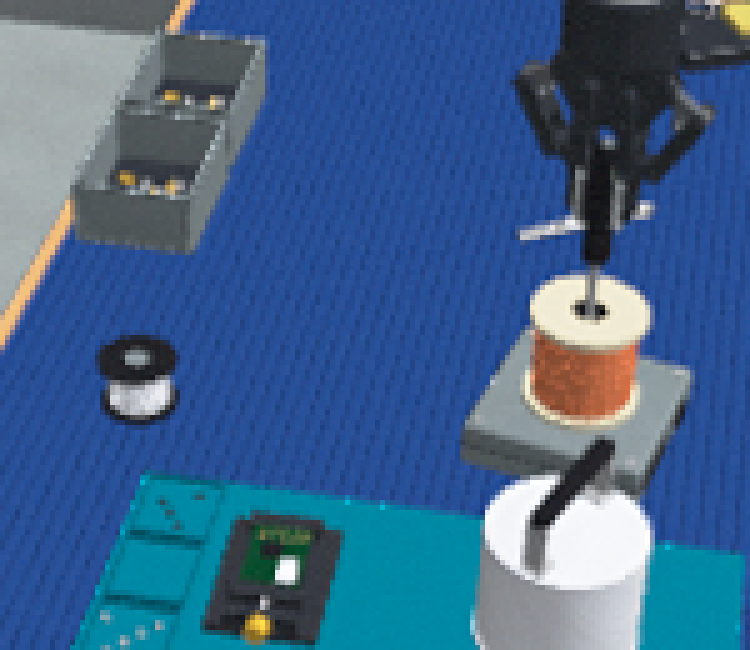

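The stem is centred in the mouth at u≈317.6, matching the hole centre. The handle's lower end is at row ≈152.9 against 152.96 predicted for the tip at half depth, and the forces are near zero. Handing in.

Run:
```python
from rig import *
s=sense();print(s["time_s"],abs(s["qd"]).max());finish_job()
```

```text
22.5583 0.0020793527380200093
the job is handed in; nothing more can be done
```

The job is done and handed in at 22.6 s: the cover is on the mat and the probe is held still in the coil's bore. The hand-in reported no verdict.

- **Cover:** I lifted it off by its bar and set it open end down on the bare part of the mat at about (0.46, -0.01). Contact came at the expected height, and it was still standing there, clear of the board holder, in the last picture.
- **Probe:** I took it from the rack's middle hole and lowered it into the bore, with no contact force seen on the way down (wrist force under 1 N at the end).
- **Centring:** At the mouth the stem lies within about 0.1 px (roughly 0.5 mm) of the bore centre across the side view. Along that camera's line of sight (y) it is only known to about 2 mm, because two of my estimates there disagreed by that much. The clearance all round is 7.5 mm.
- **Depth and tilt:** The handle's lower end was within 0.1 px of where it should be with the tip at half depth. While hovering above the bore, the stem was vertical across the side view, with x steady to 0.7 mm over its length. The side camera's depth readings were about 1 mm off on the coil's top flange, so I used them only as a check.

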